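# Stand the filling knife in the tool box

### The arm

A 7-joint arm with a two-finger parallel gripper is mounted at the origin on the work surface. World frame = base frame: x ahead of the robot, y to its left, z up, the work surface at z = 0. Lengths are in m, angles in rad, forces in N, time in s.
With the tool pointing down it reaches from about 0.4 to 0.925 m from the base axis. Payload 4.1 kg.
Tool frame: the origin (TCP) lies at the very end of the fingers, on their centre line; the grasp point (between the pads) lies behind it (bot.grip_depth is the z of the grasp point in the tool frame, in m); z points along the fingers, y is the line along which they close (so a half turn about z gives the same grasp; the last joint's range is limited). The gripper opens to 85 mm and grips with 20 to 120 N. Pads are 22 mm wide; open, the fingers measure 114 mm over their backs; the gripper's body (76 mm by 85 mm) begins 54 mm behind the grasp point. The pads swing forward as they close: fully open they stand 13 mm farther back than shut.
Start: joints at [-1.405, 0.398, 0.045, 1.537, -0.019, 1.207, -0.051], TCP at [0.17, 0.627, 0.231] pointing down, gripper open.
Joint ranges: [-2.82, 2.82], [-0.49, 2.23], [-1.37, 1.46], [0, 2.46], [-1.36, 4.5], [0.23, 2], [-2.94, 2.94]. Speed limits (rad/s): [2.57, 2.57, 3.14, 3.14, 3.14, 3.14, 3.14].

### API

Orientations are given as a unit quaternion [x, y, z, w].
In Python, from bench import bot, imaging, masks_of gives the robot as it stands.
- The arm moves only by the tool move_arm, never from a script. Its argument "steps" is text: rows parted by semicolons, each of 7 numbers parted by spaces: the shift along the tool's x, y, z in mm, then the turn, a rotation vector about the tool's x, y, z in rad, then the opening, from -1 (shut) to 1 (fully open). A call has 1 to 20 rows; each row is the pose to reach, as a shift and turn from the pose commanded when the call began, along the tool's axes at that moment; what a row does not reach only later rows make up. A row lasts 1/12 s, in which the tool goes at most 41.7 mm and 7.16 degrees, less where a joint would pass 70% of its speed; a pose out of reach is approached as far as the arm can. A call with a gripper value outside its range is refused whole. The fingers move at their own pace and stop on an object; "newtons" is the grip in N (left out, the last holds). Time passes only in rows, so rows that repeat a pose let the fingers close. It gives the time, the measured TCP pose, the force, the opening and the grip force at its end, in the units of the state.
- bot.observe(): the state, without advancing time (a new reading comes with each control period).
- imaging.snapshot(name): name is "scene" or "top" or "wrist"; returns a dict with "frame" (480x640x3 uint8, red, green, blue), "depth" (480x640 float32, m along the optical axis (not along the pixel's ray), 0 where there is no reading), "K" (3x3 intrinsics, pixels), "extrinsics" (4x4, takes a point from camera to world coordinates). Camera axes: x right, y down, z forward; pixel columns grow to the right and rows downward; lengths in m; the calibration is good to about 2 mm. A picture is of the moment at which its call begins.
- bot.finish_job(): hands the job in; it is judged then, once.
Trained networks look in a picture, given as the dict that the camera call returned (one of the last four; its "shot" number tells which), for a name from the list of things; names that differ only in an ending like _2 or _b are one class to them, and where a whole thing is asked for, a point or a joint stands for the part that bears it (a point fixed in the world has none). Each returns a list of dicts, best first, with "conf" (0 to 1); they miss things now and then, are a little off and sometimes report something else, mostly with a low value. They report only what shows in the picture. A call takes as long as a camera call. They do not tell look-alikes from the thing itself.
- masks_of(query, picture): "mask" (480x640 bool, what is visible of it) and "at" ([row, column] in pixels, amid what is visible of it).
The state is a dict: "time_s": time; "joint_positions": joint angles; "qd": joint speeds; "joint_torque": joint torques, N m; "position": TCP position; "eef_rot": TCP orientation; "ft_force": force on the tool from outside, world axes, zero at the start; "wrist_torque": the same for the moment, N m; "gripper_width": finger opening in m; "gripper_force": force on a finger pad.
Only numpy, scipy, OpenCV 4.12 (cv2) and the standard library are available. Lean on these libraries where they do the work, as an engineer would, in place of code of your own. Each camera call takes 0.05 s, during which the arm holds its last target. There are 200 camera calls.

### The job

Get the tool box ready for the next coat: open its lid all the way until it rests on its stop, then take the wide-bladed filling knife out of the sloping rest and stand it in the flat holder cup inside the box, blade down on the cup's floor and handle up. Lower the knife in rather than dropping it, let go, and leave the other two tools in the rest and everything else on the table where they are.

Things in the scene. Friction and masses are not known exactly. Their poses are not given: they have to be found in the camera images.
- toolbox: fixed grey tool box, 140 (x) x 200 (y) x 110 mm high, 4 mm walls, left or right of the middle. Origin under its centre; front with the lid's bar looks to its -x. Inside, two fixed aluminium cups, tops 16 mm below the rim: a flat one, mouth 24 (x) x 54 mm (y), centred at y = -45 mm, and a round one, 28 mm inside, at y = +50 mm, too small for the wide knife
- socket_floor (a point): centre of the inner floor of the flat holder cup, 7 mm above the table; axes as the tool box. The cup is 87 mm deep, walls 3 mm
- socket_mouth (a point): centre of the flat holder cup's mouth, 94 mm above the table; axes as the tool box
- lid (a joint): angle of the black lid (142 x 202 x 7 mm plate): 0 shut, 1.75 rad (just past upright) resting on its stop at the back; left alone it falls shut short of upright and falls onto the stop beyond it
- lid_hinge (a point): middle of the hinge line, at the top of the box's rear (+x) wall, 70 mm behind the box's centre, 110 mm above the table; the hinge runs along the box's y. The frame turns with the lid
- lid_bar (a point): middle of the lid's handle: a round steel bar, 10 mm thick, 100 mm long along the box's y, standing 37 mm clear of the box's front, 180 mm from the hinge and in the lid's plane (114 mm above the table when shut). The frame turns with the lid
- rest: fixed plywood rest, 150 x 240 mm, 135 mm high; three tools lie in it 70 mm apart, in any order, blades down, leaning 35 degrees from vertical to its -x (roughly to the robot). Its board carries the blades and the lowest 35 mm of the handles, between low fins; the upper 60 mm of the handles are free. Origin under its base's centre; the tools' lower ends sit at x = +50, z = +36 mm
- wide_knife: the wide-bladed filling knife, 195 mm long: steel blade 40 mm wide, 2.5 mm thick, 76 mm long, a 26 mm wide neck to 100 mm, then a black handle 24 mm wide, 18 mm thick, 95 mm long. Origin at the middle of the blade's edge; z along the knife to the handle, y across the blade's width, x across its thickness
- knife_edge (a point): middle of the blade's edge (lower end); axes as the knife
- knife_grip (a point): point on the handle's centre line, 170 mm from the edge, 25 mm below the handle's end; axes as the knife
- knife_butt (a point): centre of the handle's end, 195 mm from the edge; axes as the knife
- narrow_knife: filling knife lying in the same rest, same handle and length (195 mm) as the wide one but with a 20 mm wide blade; origin at the middle of its blade's edge, z towards the handle. Bystander, stays in the rest
- jab_saw: drywall jab saw lying in the same rest, same handle and length but with a 14 mm wide blade that narrows in steps to 6 mm; origin at the blade's point, z towards the handle. Bystander, stays in the rest
- tape_roll: paper roll of jointing tape lying flat, 90 mm across, 50 mm high; origin under its centre. Bystander
- paper_cup: brown paper cup, 76 mm across, 90 mm high; origin under its centre. Bystander
- bottle: clear glass drink bottle with a green cap, 72 mm across, 190 mm high; origin under its centre. Bystander
- sanding_block: cork sanding block 120 x 65 x 32 mm; origin under its centre. Bystander
- screw_jar: clear plastic jar of 64 mm diameter, 80 mm high; origin under its centre. Bystander
- filler_box: upright cardboard carton 70 x 120 x 170 mm; origin under its centre. Bystander
There are look-alikes about, which are no part of the job. Leave any purple or turquoise look-alike of the wide_knife alone.

How it is judged:
By the outcome, as a careful person would: the job done as asked, in the order asked, and still so for the second after the job is handed in, with the robot touching nothing.
It also fails if it takes over 58 s, if anything falls off the work surface, if the arm or the gripper's body presses on something with over 40 N, if the wrist force passes 120 N, or if a joint passes its speed limit or range.

## Working session

There is one attempt and no reset: what is moved stays moved. The work goes in short steps, Python scripts to look and compute and a tool call to move; the robot and the scene stay as the last step left them, time stands still between calls to the robot, and variables do not carry over. Pictures are saved under pics/ and viewed, at most 13 in all, crops included, and the job is handed in when it is done.

Besides the shell and the picture viewer there is one more tool, called after "Request:" in YAML: its name, and indented under it one key for each argument. move_arm: Moves the arm, as the interface text tells. Its arguments: {"type":"object","properties":{"steps":{"type":"string"},"newtons":{"type":"number"}},"required":["steps"]}

```bash
mkdir -p pics; ls; cat > h.py <<'E'
import numpy as np, cv2
from scipy.spatial.transform import Rotation as R
from bench import bot, imaging, masks_of
def save(p,name,crop=None,s=1):
    f=p["frame"][:,:,::-1]
    if crop: f=f[crop[0]:crop[1],crop[2]:crop[3]]
    if s!=1: f=cv2.resize(f,None,fx=s,fy=s,interpolation=cv2.INTER_CUBIC)
    cv2.imwrite("pics/"+name,f)
def pts(p,mask=None):
    d=p["depth"]; m=(d>0)&(mask if mask is not None else True)
    v,u=np.nonzero(m); z=d[v,u]; K=p["K"]
    c=np.c_[(u-K[0,2])/K[0,0]*z,(v-K[1,2])/K[1,1]*z,z]
    E=p["extrinsics"]; return c@E[:3,:3].T+E[:3,3]
E
cat > a.py <<'E'
from h import *
a=imaging.snapshot("scene"); b=imaging.snapshot("top")
im=np.hstack([a["frame"],b["frame"]])
save(a,"scene.png"); save(b,"top.png")
np.savez("s0.npz",**{k:a[k] for k in("frame","depth","K","extrinsics")}); np.savez("t0.npz",**{k:b[k] for k in("frame","depth","K","extrinsics")})
for n in ["toolbox","rest","wide_knife","lid","lid_bar","narrow_knife","jab_saw","tape_roll","paper_cup","bottle","sanding_block","screw_jar","filler_box"]:
    for pn,p in(("s",a),("t",b)):
        for r in masks_of(n,p)[:3]:
            q=pts(p,r["mask"])
            print(n,pn,round(r["conf"],2),np.round(r["at"]),r["mask"].sum(),np.round(np.median(q,0),3) if len(q) else None, np.round(np.percentile(q,[2,98],axis=0),3).tolist() if len(q) else None)
s=bot.observe(); print({k:np.round(v,3) for k,v in s.items()},bot.grip_depth)
E
python3 a.py
```

```text
pics
toolbox s 0.58 [208. 380.] 5525 [0.536 0.223 0.116] [[0.408, 0.138, 0.002], [0.593, 0.334, 0.124]]
toolbox t 0.92 [246. 249.] 4246 [0.51  0.234 0.119] [[0.409, 0.137, 0.002], [0.592, 0.335, 0.127]]
rest s 0.76 [312. 246.] 4857 [ 0.575 -0.225  0.066] [[0.509, -0.336, 0.006], [0.64, -0.105, 0.142]]
rest s 0.57 [288. 236.] 665 [ 0.542 -0.22   0.14 ] [[0.494, -0.239, 0.039], [0.601, -0.203, 0.198]]
rest t 0.92 [235. 401.] 3114 [ 0.542 -0.204  0.045] [[0.476, -0.335, 0.006], [0.633, -0.102, 0.146]]
wide_knife s 0.89 [313. 214.] 954 [ 0.572 -0.289  0.105] [[0.511, -0.306, 0.038], [0.617, -0.264, 0.197]]
wide_knife s 0.83 [346. 130.] 906 [ 0.481 -0.497  0.009] [[0.369, -0.514, -0.001], [0.549, -0.478, 0.027]]
wide_knife s 0.8 [258. 181.] 792 [ 0.32  -0.272  0.01 ] [[0.281, -0.367, -0.001], [0.363, -0.195, 0.027]]
wide_knife t 0.83 [262. 500.] 687 [ 0.474 -0.499  0.012] [[0.368, -0.517, -0.0], [0.551, -0.481, 0.029]]
wide_knife t 0.7 [227. 433.] 415 [ 0.563 -0.29   0.132] [[0.507, -0.311, 0.043], [0.618, -0.266, 0.202]]
wide_knife t 0.62 [314. 422.] 773 [ 0.322 -0.268  0.01 ] [[0.281, -
[... 2846 characters left out ...]
8], [0.593, 0.335, 0.124]]
filler_box t 0.39 [293. 186.] 586 [0.386 0.431 0.04 ] [[0.351, 0.385, -0.002], [0.416, 0.453, 0.094]]
{'time_s': np.float64(1.4), 'joint_positions': array([-1.405,  0.398,  0.045,  1.537, -0.019,  1.207, -0.051]), 'qd': array([ 0.   ,  0.   , -0.001,  0.003, -0.   , -0.   ,  0.001]), 'joint_torque': array([ 0.0000e+00, -4.7501e+01,  1.3630e+00, -2.5452e+01,  1.1000e-02,
        1.0000e-03, -0.0000e+00]), 'position': array([0.17 , 0.627, 0.231]), 'eef_rot': array([ 0.132,  0.991,  0.   , -0.   ]), 'ft_force': array([-0.023,  0.624,  1.033]), 'wrist_torque': array([-0.036, -0.003, -0.004]), 'gripper_force': np.float64(0.0), 'gripper_width': np.float64(0.085)} -0.0187
```

View pictures.

View pics/scene.png

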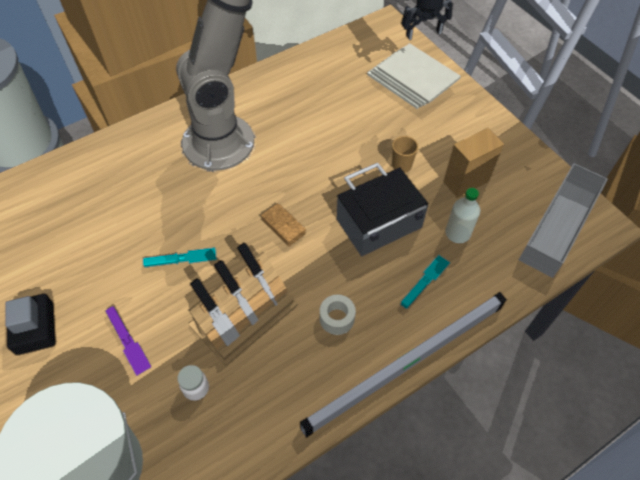

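View pics/top.png

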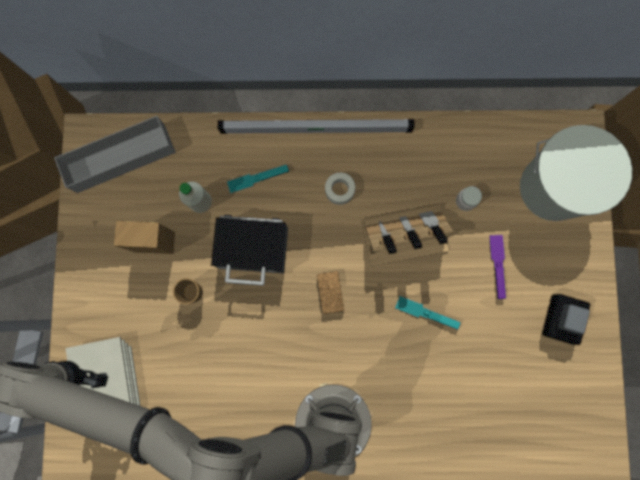

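```bash
cat > b.py <<'E'
from h import *
L=lambda f:dict(np.load(f))
a=L("s0.npz"); b=L("t0.npz")
save(a,"crop.png",(230,370,160,310),4)
for n,p in(("s",a),("t",b)):
    q=pts(p)
    m=(abs(q[:,0]-.5)<.15)&(abs(q[:,1]-.235)<.15)&(q[:,2]>.105)&(q[:,2]<.135)
    t=q[m]
    body=t[t[:,0]>.43]
    r=cv2.minAreaRect(body[:,:2].astype(np.float32)); print(n,"lid rect",np.round(r[0],4),np.round(r[1],4),r[2],"z",np.median(body[:,2]), np.percentile(body[:,2],[5,95]))
    bar=t[t[:,0]<.415]; print(" bar",len(bar),np.median(bar,0) if len(bar) else 0, np.ptp(bar,axis=0) if len(bar) else 0)
    for nm,y0 in(("wide",-.29),("nar",-.22),("saw",-.154)):
        # dark handle points
        f=p["frame"].reshape(-1,3)[(p["depth"]>0).ravel()].max(1)
        m=(abs(q[:,1]-y0)<.03)&(q[:,2]>.11)&(abs(q[:,0]-.54)<.1)&(f<75)
        h=q[m]; c=h.mean(0); U,S,V=np.linalg.svd(h-c); ax=V[0]*np.sign(V[0][2])
        print(nm,len(h),"c",np.round(c,4),"axis",np.round(ax,3),"tilt",np.degrees(np.arccos(ax[2])),"az",np.degrees(np.arctan2(ax[1],ax[0])),"range",np.round(np.percentile((h-c)@ax,[1,99]),3),"norm",np.round(V[2],3))
        print("   top",np.round(np.percentile(h,[2,98],axis=0),3).tolist())
E
python3 b.py
```

```text
s lid rect [0.5347 0.2654] [0.2559 0.212 ] 85.28810119628906 z 0.11801142840057666 [0.11156725 0.12351528]
 bar 139 [0.40794346 0.24639698 0.11670723] [0.01797659 0.11128161 0.01840843]
wide 346 c [ 0.5355 -0.2947  0.1682] axis [-0.583 -0.103  0.806] tilt 36.31643323241108 az -169.95881649473046 range [-0.043  0.039] norm [ 0.811 -0.025  0.584]
   top [[0.509, -0.307, 0.134], [0.56, -0.282, 0.2]]
nar 338 c [ 0.5221 -0.2266  0.1681] axis [-0.586 -0.105  0.804] tilt 36.51050278385868 az -169.86037588940337 range [-0.045  0.038] norm [ 0.81  -0.064  0.582]
   top [[0.493, -0.239, 0.131], [0.547, -0.213, 0.199]]
saw 325 c [ 0.509  -0.1583  0.1686] axis [-0.576 -0.11   0.81 ] tilt 35.90795363305315 az -169.19482850847402 range [-0.044  0.039] norm [-0.815  0.146 -0.56 ]
   top [[0.481, -0.171, 0.133], [0.534, -0.145, 0.2]]
t lid rect [0.5227 0.2695] [0.2845 0.1904] 74.69586944580078 z 0.11908964524604104 [0.11270449 0.12591482]
 bar 143 [0.40889391 0.24306084 0.11889592] [0.01463096 0.10798926 0.0188771 ]
wide 176 c [ 0.5311 -0.294   0.176 ] axis [-0.596 -0.138  0.791] tilt 37.713802941592434 az -166.9551151674844 range [-0.049  0.036] norm [0.67  0.458 0.584]
   top [[0.505, -0.309, 0.137], [0.56, -0.282, 0.203]]
nar 177 c [ 0.5183 -0.2259  0.1755] axis [-0.61  -0.137  0.78 ] tilt 38.71622440763575 az -167.37129949499916 range [-0.049  0.035] norm [-0.717 -0.322 -0.618]
   top [[0.492, -0.241, 0.139], [0.547, -0.213, 0.203]]
saw 174 c [ 0.5052 -0.1579  0.1766] axis [-0.608 -0.128  0.784] tilt 38.39710410696457 az -168.13921370641097 range [-0.05   0.034] norm [-0.747 -0.244 -0.619]
   top [[0.48, -0.172, 0.136], [0.535, -0.145, 0.204]]
```

View pics/crop.png

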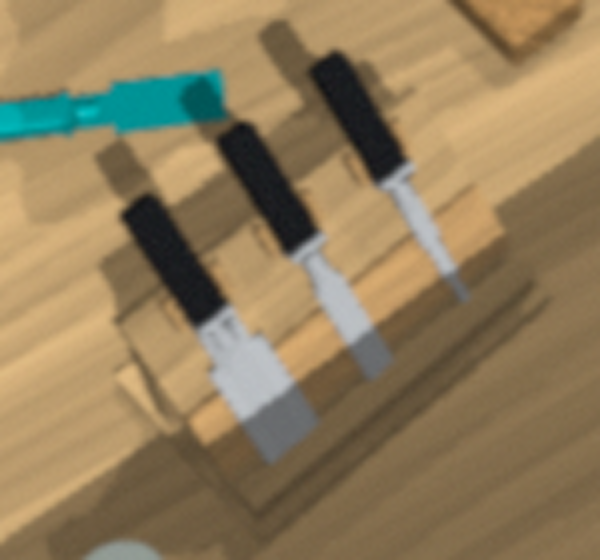

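```bash
cat > c.py <<'E'
from h import *
L=lambda f:dict(np.load(f))
for n in("s0","t0"):
    p=L(n+".npz"); q=pts(p)
    t=q[(q[:,0]>.37)&(q[:,0]<.65)&(abs(q[:,1]-.235)<.13)&(q[:,2]>.10)&(q[:,2]<.135)]
    body=t[t[:,0]>.435]; bar=t[t[:,0]<.418]
    r=cv2.minAreaRect(body[:,:2].astype(np.float32)); print(n,"lid",np.round(r[0],4),np.round(r[1],4),round(r[2],2))
    # front edge / side edge fits
    for lo in np.arange(.16,.33,.04):
        s=body[abs(body[:,1]-lo)<.012]; print("  y",round(lo,2),"x",np.round(np.percentile(s[:,0],[1,99]),4),end="")
    print()
    for lo in np.arange(.46,.60,.03):
        s=body[abs(body[:,0]-lo)<.01]; print("  x",round(lo,2),"y",np.round(np.percentile(s[:,1],[1,99]),4),end="")
    print()
    c=bar.mean(0); V=np.linalg.svd(bar-c)[2]; print("bar",c,V[0],np.percentile((bar-c)@V[0],[1,99]))
E
python3 c.py
```

```text
s0 lid [0.5161 0.2421] [0.2065 0.1686] 85.29
  y 0.16 x [0.4391 0.589 ]  y 0.2 x [0.4375 0.5879]  y 0.24 x [0.4453 0.5895]  y 0.28 x [0.4478 0.5938]  y 0.32 x [0.4518 0.5969]
  x 0.46 y [0.1445 0.3435]  x 0.49 y [0.1427 0.3413]  x 0.52 y [0.1396 0.3383]  x 0.55 y [0.1372 0.3372]  x 0.58 y [0.1355 0.3341]
bar [0.40808905 0.2457227  0.11681496] [ 0.04746431  0.99886729 -0.00335781] [-0.05109052  0.05643498]
t0 lid [0.5154 0.2386] [0.2026 0.1687] 85.79
  y 0.16 x [0.4402 0.5889]  y 0.2 x [0.4398 0.5872]  y 0.24 x [0.4461 0.5901]  y 0.28 x [0.4471 0.5935]  y 0.32 x [0.4525 0.5954]
  x 0.46 y [0.1426 0.3401]  x 0.49 y [0.1402 0.3392]  x 0.52 y [0.1377 0.336 ]  x 0.55 y [0.1352 0.3347]  x 0.58 y [0.1375 0.3325]
bar [0.40875193 0.24419066 0.11836815] [-0.05660242 -0.99830068  0.01385353] [-0.05579825  0.05152769]
```

```bash
cat >> h.py <<'E'
BC=np.array([.5185,.237,0]); BY=np.radians(-4.2)
def Rt(yaw,tilt=0):
    "tool y along heading yaw; tilt: tool z leans from down toward heading yaw"
    c,s=np.cos(yaw),np.sin(yaw)
    h=np.array([c,s,0]); up=np.array([0,0,1.])
    z=np.sin(tilt)*h-np.cos(tilt)*up; y=np.cos(tilt)*h+np.sin(tilt)*up
    return np.c_[np.cross(y,z),y,z]
def rel(*targets,p0=None,R0=None):
    s=bot.observe(); p0=s["position"] if p0 is None else p0
    R0=R.from_quat(s["eef_rot"]).as_matrix() if R0 is None else R0
    for p,Q in targets:
        print(np.round(R0.T@(np.array(p)-p0)*1000,0),np.round(R.from_matrix(R0.T@Q).as_rotvec(),3))
def st():
    s=bot.observe(); print(round(float(s["time_s"]),2),np.round(s["position"],4),np.round(s["eef_rot"],3),np.round(s["joint_positions"],2),np.round(s["ft_force"],1),s["gripper_width"],s["gripper_force"])
def box(x,y,z): return BC+np.array([np.cos(BY)*x-np.sin(BY)*y,np.sin(BY)*x+np.cos(BY)*y,z])
E
python3 -c "
from h import *
rel((box(-110,0,0)*[0,0,0]+box(-.110,0,.2),Rt(BY)),(box(-.110,0,.093),Rt(BY)))"
```

```text
[-330. -307.   31.] [ 0.    -0.     1.379]
[-330. -307.  138.] [ 0.    -0.     1.379]
```

Request:
move_arm:
  steps: "-330 -307 31 0 0 1.379 -0.1;-330 -307 31 0 0 1.379 -0.1;-330 -307 31 0 0 1.379 -0.1;-330 -307 31 0 0 1.379 -0.1;-330 -307 31 0 0 1.379 -0.1;-330 -307 31 0 0 1.379 -0.1;-330 -307 31 0 0 1.379 -0.1;-330 -307 31 0 0 1.379 -0.1;-330 -307 31 0 0 1.379 -0.1;-330 -307 31 0 0 1.379 -0.1;-330 -307 31 0 0 1.379 -0.1;-330 -307 31 0 0 1.379 -0.1;-330 -307 31 0 0 1.379 -0.1;-330 -307 31 0 0 1.379 -0.1;-330 -307 31 0 0 1.379 -0.1;-330 -307 31 0 0 1.379 -0.1"
  newtons: 60

```text
time_s: 2.73
position: [0.4075, 0.2463, 0.2004]
eef_rot: [0.731, 0.682, 0.0, -0.0]
ft_force: [-0.7, -0.2, -0.3]
gripper_width: 0.0383
gripper_force: 0.0
```

```bash
python3 -c "
from h import *
st(); p=imaging.snapshot('wrist'); save(p,'w1.png')
q=pts(p); t=q[(q[:,2]>.10)&(q[:,2]<.13)&(q[:,0]<.418)&(q[:,0]>.38)&(abs(q[:,1]-.245)<.07)]
print(len(t), t.mean(0) if len(t) else '', np.ptp(t,axis=0) if len(t) else '')
rel((box(-.110,0,.093),Rt(BY)))"
```

```text
2.73 [0.4075 0.2463 0.2004] [ 0.731  0.682  0.    -0.   ] [-1.06  0.12  0.47  1.99 -0.06  1.05 -0.64] [-0.7 -0.2 -0.3] 0.03832714561286859 0.0
3141 [0.40580563 0.25053749 0.11680445] [0.02243311 0.11028543 0.00944966]
[ -1.   1. 107.] [-0.    -0.     0.004]
```

View pics/w1.png

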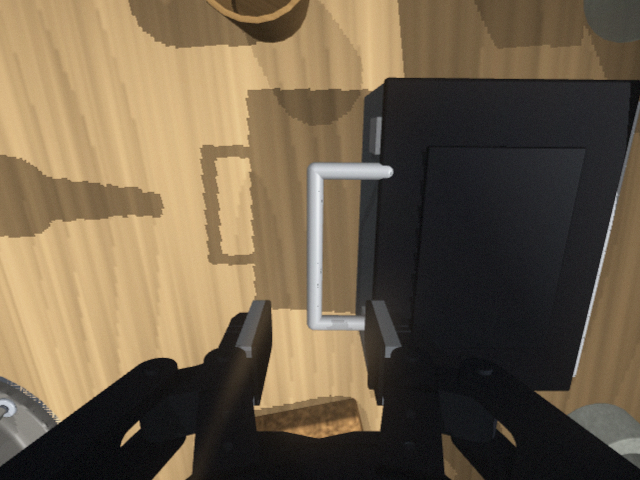

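Request:
move_arm:
  steps: "0 0 40 0 0 0 -0.1;0 0 80 0 0 0 -0.1;0 0 107 0 0 0 -0.1;0 0 107 0 0 0 -0.1;0 0 107 0 0 0 -1;0 0 107 0 0 0 -1;0 0 107 0 0 0 -1;0 0 107 0 0 0 -1;0 0 107 0 0 0 -1;0 0 107 0 0 0 -1"
  newtons: 60

```text
time_s: 3.62
position: [0.4052, 0.246, 0.0946]
eef_rot: [0.732, 0.681, -0.002, -0.002]
ft_force: [-7.8, 0.8, 1.3]
gripper_width: 0.0079
gripper_force: 58.4
```

```bash
python3 -c "
from h import *
st(); s=bot.observe(); p0=s['position']
r=.18
for th in np.radians([0,8,16,24,32,40,48,56,64,72,80,88,94,98,100]):
    d=np.array([r*(1-np.cos(th)),0,r*np.sin(th)+.004*(np.cos(th)-1)]); d=np.array([d[0]+.004*np.sin(th),0,d[2]])
    rel((p0+box(d[0],0,d[2])-BC,Rt(BY)))"
```

```text
3.62 [0.4052 0.246  0.0946] [ 0.732  0.681 -0.002 -0.002] [-1.02  0.27  0.44  2.1  -0.17  0.81 -0.54] [-7.8  0.8  1.3] 0.007925562393138633 58.42754423618317
[0. 0. 0.] [-0.006 -0.001  0.002]
[  0.   2. -25.] [-0.006 -0.001  0.002]
[  0.   8. -50.] [-0.006 -0.001  0.002]
[  0.  17. -73.] [-0.006 -0.001  0.002]
[  0.  29. -95.] [-0.006 -0.001  0.002]
[   0.   44. -115.] [-0.006 -0.001  0.002]
[   0.   62. -133.] [-0.006 -0.001  0.002]
[   0.   82. -148.] [-0.006 -0.001  0.002]
[   0.  104. -160.] [-0.006 -0.001  0.002]
[  -0.  127. -169.] [-0.006 -0.001  0.002]
[  -0.  152. -175.] [-0.006 -0.001  0.002]
[  -0.  177. -177.] [-0.006 -0.001  0.002]
[  -0.  196. -176.] [-0.006 -0.001  0.002]
[  -0.  208. -175.] [-0.006 -0.001  0.002]
[  -0.  214. -174.] [-0.006 -0.001  0.002]
```

Request:
move_arm:
  steps: "0 0 -25 0 0 0 -1;0 6 -50 0 0 0 -1;0 15 -73 0 0 0 -1;0 27 -95 0 0 0 -1;0 42 -115 0 0 0 -1;0 60 -133 0 0 0 -1;0 80 -148 0 0 0 -1"

```text
time_s: 4.2
position: [0.4858, 0.2397, 0.2456]
eef_rot: [0.732, 0.681, -0.001, -0.003]
ft_force: [-6.1, -0.1, 1.9]
gripper_width: 0.0079
gripper_force: 58.3
```

```bash
python3 -c "
from h import *
st(); p=imaging.snapshot('scene'); save(p,'s1.png',(60,300,260,560),2)"
```

```text
4.2 [0.4858 0.2397 0.2456] [ 0.732  0.681 -0.001 -0.003] [-0.97  0.22  0.51  1.79 -0.12  1.17 -0.49] [-6.1 -0.1  1.9] 0.00793153123875051 58.3236426115036
```

View pics/s1.png

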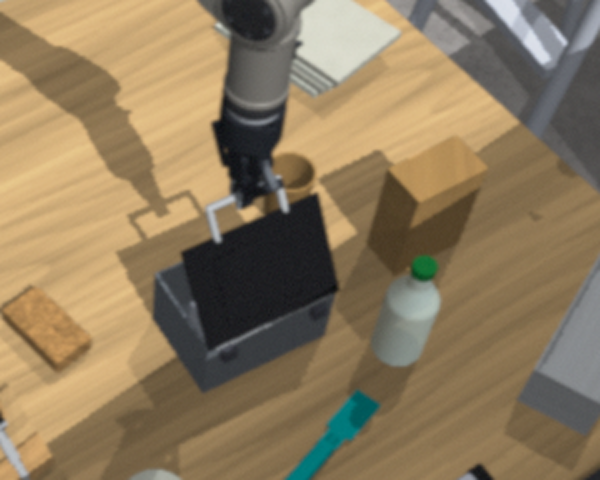

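Request:
move_arm:
  steps: "0 24 -12 0 0 0 -1;0 47 -21 0 0 0 -1;0 72 -27 0 0 0 -1;0 97 -29 0 0 0 -1;0 116 -28 0 0 0 -1;0 128 -27 0 0 0 -1;0 132 -26 0 0 0 -1;0 132 -26 0 0 0 -1"

```text
time_s: 4.92
position: [0.62, 0.2291, 0.2724]
eef_rot: [0.733, 0.681, 0.001, -0.0]
ft_force: [-4.4, -1.6, 10.5]
gripper_width: 0.0078
gripper_force: 59.8
```

```bash
python3 -c "
from h import *
st(); print((bot.observe()['position']-BC)@[np.cos(BY),np.sin(BY),0])"
```

```text
4.92 [0.62   0.2291 0.2724] [ 0.733  0.681  0.001 -0.   ] [-0.79  0.43  0.53  1.46 -0.22  1.3  -0.31] [-4.4 -1.6 10.5] 0.007820316173224099 59.827532172203064
0.10183973000631123
```

Request:
move_arm:
  steps: "0 0 0 0 0 0 0;0 0 0 0 0 0 0;0 0 0 0 0 0 0;0 0 0 0 0 0 0;0 0 -40 0 0 0 0;0 0 -75 0 0 0 0;0 -40 -75 0 0 0 0;0 -80 -75 0 0 0 0;0 -120 -75 0 0 0 0;0 -120 -75 0 0 0 0"

```text
time_s: 5.75
position: [0.4926, 0.2395, 0.3417]
eef_rot: [0.73, 0.683, -0.002, -0.004]
ft_force: [0.2, -0.2, -0.9]
gripper_width: 0.0428
gripper_force: 0.0
```

```bash
cat >> h.py <<'E'
PSI=np.radians(10.8); TILT=np.radians(35)
AX=np.array([-np.sin(TILT)*np.cos(PSI),-np.sin(TILT)*np.sin(PSI),np.cos(TILT)])
NX=np.array([np.cos(TILT)*np.cos(PSI),np.cos(TILT)*np.sin(PSI),np.sin(TILT)])
E
cat > d.py <<'E'
from h import *
st()
L=lambda f:dict(np.load(f))
# handle centre line of the wide knife from the first pictures
for n in("s0","t0"):
    p=L(n+".npz"); q=pts(p); f=p["frame"].reshape(-1,3)[(p["depth"]>0).ravel()].max(1)
    h=q[(abs(q[:,1]+.294)<.03)&(q[:,2]>.11)&(abs(q[:,0]-.54)<.1)&(f<75)]
    Y=np.cross(AX,NX); E=np.c_[NX,Y,AX]; e=h@E
    print(n,"x,y,z in knife axes pct",np.round(np.percentile(e,[1,10,50,90,99],axis=0),4).tolist())
    print(np.median(e[:,1]), np.round(E@[0,0,0],3))
w=imaging.snapshot("wrist"); s=imaging.snapshot("scene"); save(s,"s2.png",(60,300,260,560),2); save(w,"w2.png")
np.savez("w2.npz",**{k:w[k] for k in("frame","depth","K","extrinsics")}); np.savez("s2.npz",**{k:s[k] for k in("frame","depth","K","extrinsics")})
E
python3 d.py
```

```text
5.75 [0.4926 0.2395 0.3417] [ 0.73   0.683 -0.002 -0.004] [-0.98  0.17  0.53  1.63 -0.09  1.38 -0.51] [ 0.2 -0.2 -0.9] 0.042782797121588084 0.0
s0 x,y,z in knife axes pct [[0.4693, -0.4003, -0.1756], [0.4782, -0.3989, -0.1669], [0.4826, -0.3901, -0.1319], [0.4861, -0.3807, -0.0979], [0.4884, -0.3783, -0.093]]
-0.3900568903643614 [0. 0. 0.]
t0 x,y,z in knife axes pct [[0.4687, -0.4022, -0.1726], [0.4749, -0.3982, -0.1613], [0.4849, -0.388, -0.1193], [0.4877, -0.3796, -0.0942], [0.4897, -0.3782, -0.088]]
-0.38800150126367944 [0. 0. 0.]
```

View pics/s2.png

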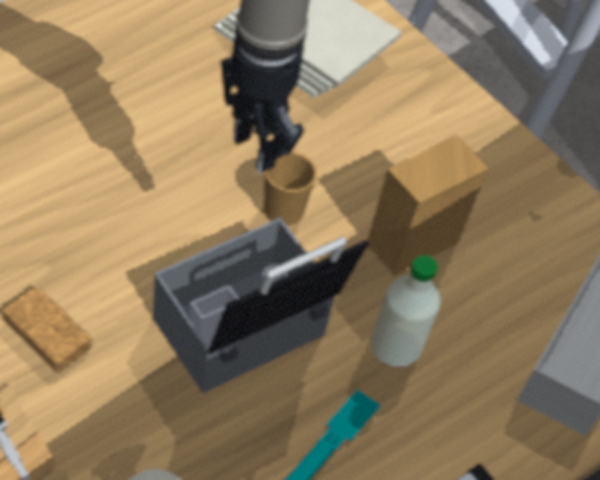

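```bash
cat > e.py <<'E'
from h import *
Y=np.cross(AX,NX); G=NX*.475-Y*.3895-AX*.115; print("G",G)
Q=Rt(PSI,TILT); T=G-.0187*AX
rel((T+.11*AX,Q),(T,Q))
# cup from wrist and scene views
L=lambda f:dict(np.load(f))
for n in("w2","s2"):
    q=pts(L(n+".npz")); b=q-BC; bx=b[:,0]*np.cos(BY)+b[:,1]*np.sin(BY); by=-b[:,0]*np.sin(BY)+b[:,1]*np.cos(BY)
    m=(abs(bx)<.06)&(abs(by)<.09)&(b[:,2]>.087)&(b[:,2]<.100)
    f=m&(by<0); print(n,m.sum(),"flat",f.sum(),np.round(np.percentile(bx[f],[2,50,98]),4),np.round(np.percentile(by[f],[2,50,98]),4))
    r=m&(by>0); print("  round",r.sum(),np.round(np.percentile(bx[r],[2,50,98]),4),np.round(np.percentile(by[r],[2,50,98]),4)) if r.sum() else 0
E
python3 e.py
```

```text
G [ 0.5199832  -0.29733142  0.17824632]
[-547.    8.   89.] [-0.607  0.077 -0.251]
[-531.   69.  179.] [-0.607  0.077 -0.251]
w2 842 flat 524 [-0.02   -0.0044  0.0096] [-0.0718 -0.0414 -0.0121]
  round 318 [-0.0201 -0.0042  0.0109] [0.0371 0.0529 0.0691]
s2 117 flat 99 [-0.0193 -0.0091  0.0142] [-0.0721 -0.0488 -0.011 ]
  round 18 [-0.0207 -0.0155  0.003 ] [0.0375 0.0547 0.0682]
```

View pics/w2.png

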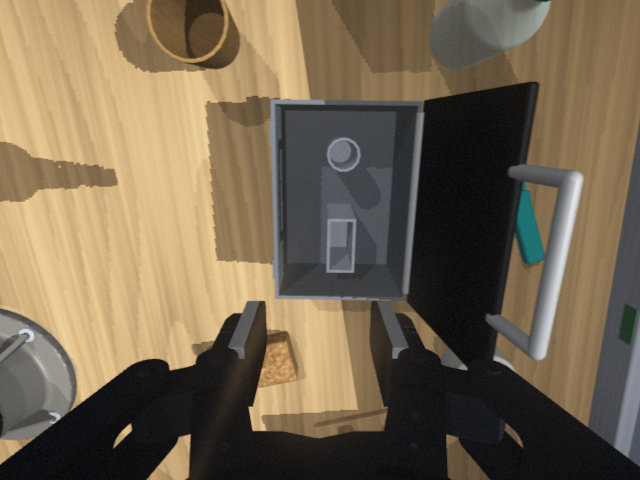

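Request:
move_arm:
  steps: "-547 8 89 -0.607 0.077 -0.251 0;-547 8 89 -0.607 0.077 -0.251 0;-547 8 89 -0.607 0.077 -0.251 0;-547 8 89 -0.607 0.077 -0.251 0;-547 8 89 -0.607 0.077 -0.251 0;-547 8 89 -0.607 0.077 -0.251 0;-547 8 89 -0.607 0.077 -0.251 0;-547 8 89 -0.607 0.077 -0.251 0;-547 8 89 -0.607 0.077 -0.251 0;-547 8 89 -0.607 0.077 -0.251 0;-547 8 89 -0.607 0.077 -0.251 0;-547 8 89 -0.607 0.077 -0.251 0;-547 8 89 -0.607 0.077 -0.251 0;-547 8 89 -0.607 0.077 -0.251 0;-547 8 89 -0.607 0.077 -0.251 0;-547 8 89 -0.607 0.077 -0.251 0;-547 8 89 -0.607 0.077 -0.251 0"

```text
time_s: 7.27
position: [0.4684, -0.3077, 0.2537]
eef_rot: [0.609, 0.735, 0.23, 0.193]
ft_force: [-0.3, 0.6, -0.9]
gripper_width: 0.0434
gripper_force: 0.0
```

```bash
sed -i 's/^BC=.*;/BC=np.array([.5137,.2404,0]);/' h.py; cat > f.py <<'E'
from h import *
st(); Y=np.cross(AX,NX); G=NX*.475-Y*.3895-AX*.115; E=np.c_[NX,Y,AX]
w=imaging.snapshot("wrist"); save(w,"w3.png")
for r in masks_of("wide_knife",w)[:3]:
    q=pts(w,cv2.erode(r["mask"].astype(np.uint8),np.ones((3,3)))>0); e=(q-G)@E
    print(r["conf"],r["at"],len(q)); 
    for lo,hi in((-.06,-.03),(-.03,0),(0,.03),(-.17,-.1)):
        k=e[(e[:,2]>lo)&(e[:,2]<hi)]
        if len(k): print("  ",lo,hi,np.round(np.percentile(k,[2,50,98],axis=0),4).tolist())
    print(np.percentile(e[:,2],[1,99]))
rel((G-.0187*AX,Rt(PSI,TILT)))
E
python3 f.py
```

```text
7.27 [ 0.4684 -0.3077  0.2537] [0.609 0.735 0.23  0.193] [-0.92 -0.48  1.41  2.08  0.11  0.68  0.71] [-0.3  0.6 -0.9] 0.04336364263157332 0.0
0.77 [249.1, 316.5] 1558
   -0.06 -0.03 [[-0.0092, 0.0113, -0.0585], [-0.0011, 0.0127, -0.0425], [0.0057, 0.013, -0.0306]]
   -0.03 0 [[-0.0091, 0.0117, -0.029], [-0.0017, 0.0127, -0.0139], [0.0055, 0.0131, -0.0005]]
   0 0.03 [[-0.0099, -0.0083, 0.0026], [-0.0022, 0.0047, 0.0206], [0.0055, 0.0131, 0.0222]]
[-0.05862396  0.02224567]
0.66 [71.1, 10.0] 1271
   -0.06 -0.03 [[-0.2273, 0.0856, -0.0599], [-0.223, 0.1031, -0.0574], [-0.2188, 0.1253, -0.0526]]
[-0.06875147 -0.05260107]
0.61 [425.4, 29.7] 876
   -0.06 -0.03 [[-0.2455, -0.1644, -0.049], [-0.2317, -0.1621, -0.0362], [-0.2236, -0.1594, -0.0303]]
   -0.03 0 [[-0.2514, -0.1738, -0.0294], [-0.2434, -0.1629, -0.0214], [-0.2325, -0.1579, -0.0151]]
[-0.04836363 -0.01496175]
[ -0.  -0. 110.] [-0.001  0.003  0.001]
```

View pics/w3.png

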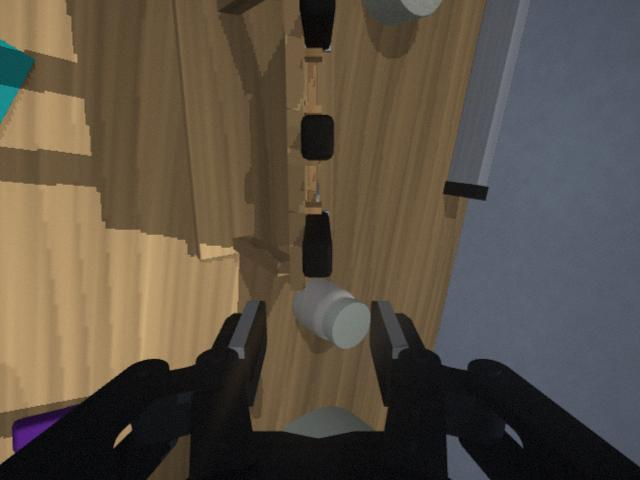

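Request:
move_arm:
  steps: "0 -2 30 0 0 0 0;0 -2 60 0 0 0 0;0 -2 90 0 0 0 0;0 -2 112 0 0 0 0;0 -2 112 0 0 0 0"

```text
time_s: 7.78
position: [0.491, -0.2595, 0.2055]
eef_rot: [0.61, 0.734, 0.224, 0.2]
ft_force: [-0.9, 0.7, -0.1]
gripper_width: 0.0423
gripper_force: 0.0
```

```bash
python3 -c "
from h import *
st(); Y=np.cross(AX,NX); G=NX*.475-Y*.3895-AX*.115
rel((G-.0187*AX-.002*AX-.002*NX,Rt(PSI,TILT)))"
```

```text
7.78 [ 0.491  -0.2595  0.2055] [0.61  0.734 0.224 0.2  ] [-1.06 -0.49  1.45  2.18  0.27  0.51  0.49] [-0.9  0.7 -0.1] 0.04232096712849366 0.0
[-41.  -0.  56.] [-0.002  0.023  0.002]
```

Request:
move_arm:
  steps: "0 0 -30 0 0 0 0;0 0 -60 0 0 0 0;0 0 -90 0 0 0 0;0 0 -90 0 0 0 0"

```text
time_s: 8.12
position: [0.4396, -0.2744, 0.2847]
eef_rot: [0.613, 0.73, 0.224, 0.205]
ft_force: [0.9, -0.5, 0.9]
gripper_width: 0.0429
gripper_force: 0.0
```

```bash
python3 -c "
from h import *
st()
a=np.radians(75)
rel(((.45,.20,.36),Rt(np.radians(0))),((.2,.62,.36),Rt(a)),((.2,.78,.36),Rt(a)))"
```

```text
8.12 [ 0.4396 -0.2744  0.2847] [0.613 0.73  0.224 0.205] [-0.68 -0.49  1.12  2.14  0.14  0.71  0.6 ] [ 0.9 -0.5  0.9] 0.042861060971098236 0.0
[464. 122. -20.] [ 0.616 -0.027  0.168]
[ 920.  -16. -131.] [ 0.532  0.372 -1.098]
[1077.    8. -119.] [ 0.532  0.372 -1.098]
```

Request:
move_arm:
  steps: "464 122 -20 0.616 -0.027 0.168 0;464 122 -20 0.616 -0.027 0.168 0;464 122 -20 0.616 -0.027 0.168 0;464 122 -20 0.616 -0.027 0.168 0;464 122 -20 0.616 -0.027 0.168 0;464 122 -20 0.616 -0.027 0.168 0;464 122 -20 0.616 -0.027 0.168 0;464 122 -20 0.616 -0.027 0.168 0;464 122 -20 0.616 -0.027 0.168 0;464 122 -20 0.616 -0.027 0.168 0;920 -16 -131 0.532 0.372 -1.098 0;920 -16 -131 0.532 0.372 -1.098 0;920 -16 -131 0.532 0.372 -1.098 0;920 -16 -131 0.532 0.372 -1.098 0;920 -16 -131 0.532 0.372 -1.098 0;920 -16 -131 0.532 0.372 -1.098 0;920 -16 -131 0.532 0.372 -1.098 0;920 -16 -131 0.532 0.372 -1.098 0"

```text
time_s: 9.62
position: [0.2901, 0.4386, 0.3542]
eef_rot: [0.274, 0.962, 0.001, -0.003]
ft_force: [1.1, 1.5, -0.1]
gripper_width: 0.0428
gripper_force: 0.0
```

```bash
cat > g.py <<'E'
from h import *
st()
for d in (60,40,20,0,-20,-32):
    a=np.radians(d); rel(((.8*np.cos(a),.8*np.sin(a),.4),Rt(a)))
E
python3 g.py
```

```text
9.62 [0.2901 0.4386 0.3542] [ 0.274  0.962  0.001 -0.003] [-1.14  0.1   0.08  1.65 -0.02  1.39 -0.04] [ 1.1  1.5 -0.1] 0.042795688315960374 0.0
[ 41. 274. -46.] [-0.001 -0.007 -0.032]
[-234.  235.  -48.] [-0.002 -0.007  0.317]
[-479.  103.  -49.] [-0.003 -0.006  0.666]
[-664. -104.  -50.] [-0.004 -0.006  1.015]
[-768. -361.  -51.] [-0.005 -0.005  1.364]
[-785. -528.  -51.] [-0.006 -0.005  1.573]
```

Request:
move_arm:
  steps: "41 274 -46 0 0 -0.03 0;41 274 -46 0 0 -0.03 0;41 274 -46 0 0 -0.03 0;41 274 -46 0 0 -0.03 0;41 274 -46 0 0 -0.03 0;41 274 -46 0 0 -0.03 0;41 274 -46 0 0 -0.03 0;-234 235 -48 0 0 0.317 0;-234 235 -48 0 0 0.317 0;-234 235 -48 0 0 0.317 0;-234 235 -48 0 0 0.317 0;-234 235 -48 0 0 0.317 0;-234 235 -48 0 0 0.317 0;-479 103 -49 0 0 0.666 0;-479 103 -49 0 0 0.666 0;-479 103 -49 0 0 0.666 0;-479 103 -49 0 0 0.666 0;-479 103 -49 0 0 0.666 0;-479 103 -49 0 0 0.666 0;-479 103 -49 0 0 0.666 0"

```text
time_s: 11.28
position: [0.7462, 0.2777, 0.3992]
eef_rot: [0.576, 0.817, -0.001, -0.004]
ft_force: [1.2, 0.8, 0.5]
gripper_width: 0.0428
gripper_force: 0.0
```

```bash
python3 g.py
```

```text
11.28 [0.7462 0.2777 0.3992] [ 0.576  0.817 -0.001 -0.004] [-0.51  0.68  0.26  0.76 -0.17  1.72  0.01] [1.2 0.8 0.5] 0.0428066586797875 0.0
[ 507. -187.    3.] [-0.003 -0.007 -0.705]
[268. -46.   1.] [-0.005 -0.007 -0.356]
[-6.  4. -1.] [-0.006 -0.006 -0.007]
[-280.  -43.   -2.] [-0.007 -0.005  0.343]
[-521. -180.   -3.] [-0.007 -0.004  0.692]
[-638. -299.   -3.] [-0.008 -0.003  0.901]
```

Request:
move_arm:
  steps: "-280 -43 -2 0 0 0.343 0;-280 -43 -2 0 0 0.343 0;-280 -43 -2 0 0 0.343 0;-280 -43 -2 0 0 0.343 0;-280 -43 -2 0 0 0.343 0;-280 -43 -2 0 0 0.343 0;-521 -180 -3 0 0 0.692 0;-521 -180 -3 0 0 0.692 0;-521 -180 -3 0 0 0.692 0;-521 -180 -3 0 0 0.692 0;-521 -180 -3 0 0 0.692 0;-521 -180 -3 0 0 0.692 0;-521 -180 -3 0 0 0.692 0;-638 -299 -3 0 0 0.901 0;-638 -299 -3 0 0 0.901 0;-638 -299 -3 0 0 0.901 0;-638 -299 -3 0 0 0.901 0;-638 -299 -3 0 0 0.901 0"

```text
time_s: 12.78
position: [0.6729, -0.4297, 0.3997]
eef_rot: [0.877, 0.481, -0.005, -0.003]
ft_force: [-1.3, -1.1, -0.3]
gripper_width: 0.0426
gripper_force: 0.0
```

```bash
cat > k.py <<'E'
from h import *
st(); Y=np.cross(AX,NX); G=NX*.473-Y*.3890-AX*.1175
T=G-.0187*AX; Q=Rt(PSI,TILT)
rel((T+.11*AX,Q),(T+.05*AX,Q),(T,Q))
E
python3 k.py
```

```text
12.78 [ 0.6729 -0.4297  0.3997] [ 0.877  0.481 -0.005 -0.003] [ 0.33  0.72  0.48  0.74 -0.3   1.74  0.08] [-1.3 -1.1 -0.3] 0.0426314621571802 0.0
[  -6. -237.  152.] [-0.592  0.233 -0.732]
[  18. -212.  201.] [-0.592  0.233 -0.732]
[  38. -191.  241.] [-0.592  0.233 -0.732]
```

Request:
move_arm:
  steps: "-6 -237 152 -0.592 0.233 -0.732 0;-6 -237 152 -0.592 0.233 -0.732 0;-6 -237 152 -0.592 0.233 -0.732 0;-6 -237 152 -0.592 0.233 -0.732 0;-6 -237 152 -0.592 0.233 -0.732 0;-6 -237 152 -0.592 0.233 -0.732 0;-6 -237 152 -0.592 0.233 -0.732 0;-6 -237 152 -0.592 0.233 -0.732 0;-6 -237 152 -0.592 0.233 -0.732 0;-6 -237 152 -0.592 0.233 -0.732 0"

```text
time_s: 13.62
position: [0.47, -0.2993, 0.2489]
eef_rot: [0.604, 0.737, 0.236, 0.191]
ft_force: [-0.2, 1.1, -0.2]
gripper_width: 0.0427
gripper_force: 0.0
```

```bash
python3 k.py
```

```text
13.62 [ 0.47   -0.2993  0.2489] [0.604 0.737 0.236 0.191] [ 0.44  0.06  0.36  2.08 -0.78  0.81  1.49] [-0.2  1.1 -0.2] 0.042694497397640106 0.0
[-7. -2. -3.] [ 0.006 -0.01   0.006]
[-8. -2. 57.] [ 0.006 -0.01   0.006]
[ -8.  -3. 107.] [ 0.006 -0.01   0.006]
```

Request:
move_arm:
  steps: "-5 -2 0 0 0 0 0;-5 -2 0 0 0 0 0"

```text
time_s: 13.78
position: [0.4715, -0.3078, 0.2493]
eef_rot: [0.606, 0.736, 0.235, 0.191]
ft_force: [-0.5, 0.0, 0.0]
gripper_width: 0.0427
gripper_force: 0.0
```

```bash
python3 k.py; python3 f.py
```

```text
13.78 [ 0.4715 -0.3078  0.2493] [0.606 0.736 0.235 0.191] [ 0.45  0.07  0.36  2.06 -0.78  0.81  1.49] [-0.5  0.   0. ] 0.042738606523020174 0.0
[ 2. -2. -2.] [ 0.004 -0.006  0.002]
[ 1. -2. 58.] [ 0.004 -0.006  0.002]
[  1.  -3. 108.] [ 0.004 -0.006  0.002]
13.78 [ 0.4715 -0.3078  0.2493] [0.606 0.736 0.235 0.191] [ 0.45  0.07  0.36  2.06 -0.78  0.81  1.49] [-0.5  0.   0. ] 0.042738606523020174 0.0
0.75 [251.5, 317.1] 1732
   -0.06 -0.03 [[-0.0091, 0.0105, -0.0576], [-0.0006, 0.0127, -0.0406], [0.0062, 0.0131, -0.0303]]
   -0.03 0 [[-0.0103, 0.0104, -0.0288], [-0.002, 0.0127, -0.0134], [0.0057, 0.0132, -0.0004]]
   0 0.03 [[-0.0107, -0.0085, 0.0021], [-0.002, 0.0047, 0.0206], [0.0061, 0.013, 0.0223]]
   -0.17 -0.1 [[-0.0022, 0.0205, -0.1366], [-0.0022, 0.0207, -0.1189], [-0.0021, 0.0208, -0.1013]]
[-0.06425963  0.02242483]
0.62 [67.5, 6.6] 892
   -0.06 -0.03 [[-0.2237, 0.0927, -0.0599], [-0.221, 0.1027, -0.0587], [-0.2183, 0.1175, -0.0558]]
[-0.06925895 -0.05626998]
0.57 [433.5, 22.6] 910
   -0.06 -0.03 [[-0.2465, -0.1643, -0.0482], [-0.2327, -0.1619, -0.0357], [-0.2253, -0.1591, -0.0303]]
   -0.03 0 [[-0.2522, -0.1726, -0.0294], [-0.2435, -0.1621, -0.0216], [-0.2324, -0.158, -0.0151]]
[-0.04736052 -0.01504258]
[  0.  -3. 105.] [ 0.005 -0.006  0.006]
```

Request:
move_arm:
  steps: "0 -2 30 0 0 0 0;1 -3 60 0 0 0 0;1 -3 90 0 0 0 0;1 -3 108 0 0 0 0;1 -3 108 0 0 0 0;1 -3 108 0 0 0 0"

```text
time_s: 14.38
position: [0.5315, -0.293, 0.1597]
eef_rot: [0.604, 0.737, 0.235, 0.191]
ft_force: [-0.4, -0.1, 0.1]
gripper_width: 0.0423
gripper_force: 0.0
```

```bash
python3 k.py
```

```text
14.38 [ 0.5315 -0.293   0.1597] [0.604 0.737 0.235 0.191] [ 0.43  0.26  0.29  2.09 -1.01  0.65  1.68] [-0.4 -0.1  0.1] 0.04234317032455332 0.0
[  -1.   -1. -111.] [ 0.004 -0.008  0.007]
[ -1.  -1. -51.] [ 0.004 -0.008  0.007]
[-2. -1. -1.] [ 0.004 -0.008  0.007]
```

In place around the handle; close.

Request:
move_arm:
  steps: "-1 0 0 0 0 0 -1;-1 0 0 0 0 0 -1;-1 0 0 0 0 0 -1;-1 0 0 0 0 0 -1;-1 0 0 0 0 0 -1;-1 0 0 0 0 0 -1"
  newtons: 60

```text
time_s: 14.88
position: [0.5308, -0.2963, 0.162]
eef_rot: [0.605, 0.736, 0.235, 0.193]
ft_force: [-2.2, -0.9, 6.2]
gripper_width: 0.0176
gripper_force: 59.4
```

```bash
python3 -c "
from h import *
st(); s=bot.observe(); p=s['position']
rel((p+[0,0,.06],Rt(PSI,TILT)),(p+[0,0,.12],Rt(PSI,TILT)),(p+[0,0,.24],Rt(PSI,TILT)))"
```

```text
14.88 [ 0.5308 -0.2963  0.162 ] [0.605 0.736 0.235 0.193] [ 0.44  0.25  0.29  2.09 -1.01  0.65  1.68] [-2.2 -0.9  6.2] 0.017627571174746847 59.39194142818451
[  0.  35. -49.] [ 0.008 -0.004  0.005]
[  0.  70. -98.] [ 0.008 -0.004  0.005]
[   0.  139. -195.] [ 0.008 -0.004  0.005]
```

Request:
move_arm:
  steps: "0 9 -12 0 0 0 -1;0 18 -25 0 0 0 -1;0 35 -49 0 0 0 -1;0 53 -74 0 0 0 -1;0 70 -98 0 0 0 -1;0 93 -130 0 0 0 -1;0 116 -163 0 0 0 -1;0 139 -195 0 0 0 -1;0 139 -195 0 0 0 -1"

```text
time_s: 15.63
position: [0.5337, -0.2977, 0.4103]
eef_rot: [0.603, 0.736, 0.237, 0.199]
ft_force: [0.7, -0.8, 0.4]
gripper_width: 0.0172
gripper_force: 59.7
```

```bash
cat > m.py <<'E'
from h import *
st(); c=box(0,-.045,0); print("cup",c)
w=imaging.snapshot("scene"); save(w,"s3.png",(180,420,80,340),2.3)
# safe path: upright over the middle, then above the cup (TCP 151 mm above the edge)
rel(((.47,-.05,.40),Rt(BY)),(c+[0,0,.42],Rt(BY)))
E
python3 m.py
```

```text
15.63 [ 0.5337 -0.2977  0.4103] [0.603 0.736 0.237 0.199] [ 0.33  0.    0.36  1.77 -0.56  1.01  1.11] [ 0.7 -0.8  0.4] 0.01717128056870922 59.70516264438629
cup [0.51040428 0.19552085 0.        ]
[254. -13.  -4.] [ 0.62  -0.08   0.262]
[487.  70.  30.] [ 0.62  -0.08   0.262]
```

View pics/s3.png

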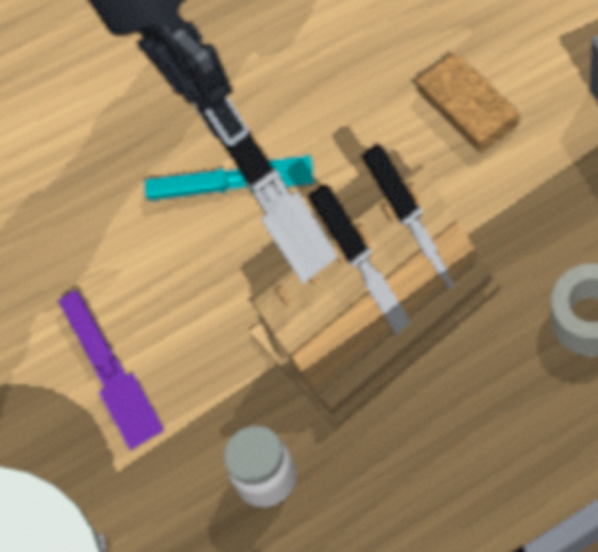

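Request:
move_arm:
  steps: "254 -13 -4 0.62 -0.08 0.262 -1;254 -13 -4 0.62 -0.08 0.262 -1;254 -13 -4 0.62 -0.08 0.262 -1;254 -13 -4 0.62 -0.08 0.262 -1;254 -13 -4 0.62 -0.08 0.262 -1;254 -13 -4 0.62 -0.08 0.262 -1;254 -13 -4 0.62 -0.08 0.262 -1;487 70 30 0.62 -0.08 0.262 -1;487 70 30 0.62 -0.08 0.262 -1;487 70 30 0.62 -0.08 0.262 -1;487 70 30 0.62 -0.08 0.262 -1;487 70 30 0.62 -0.08 0.262 -1;487 70 30 0.62 -0.08 0.262 -1;487 70 30 0.62 -0.08 0.262 -1;487 70 30 0.62 -0.08 0.262 -1;487 70 30 0.62 -0.08 0.262 -1"

```text
time_s: 17.02
position: [0.5088, 0.196, 0.4151]
eef_rot: [0.732, 0.681, -0.003, -0.005]
ft_force: [0.9, -0.6, -1.6]
gripper_width: 0.0173
gripper_force: 59.8
```

```bash
cat > n.py <<'E'
from h import *
st(); s=bot.observe(); c=box(0,-.045,0); E=np.array([[np.cos(BY),-np.sin(BY),0],[np.sin(BY),np.cos(BY),0],[0,0,1]])
print("tcp in box axes from cup",np.round((s["position"]-c)@E,4))
for v in("scene","top","wrist"):
    w=imaging.snapshot(v)
    if v=="wrist": save(w,"w4.png")
    q=(pts(w)-c)@E; tz=s["position"][2]; a=[]
    for lo,hi in((-.15,-.12),(-.12,-.09),(-.07,-.03)):
        k=q[(q[:,2]>tz+lo)&(q[:,2]<tz+hi)&(abs(q[:,0])<.035)&(abs(q[:,1])<.045)]
        if len(k)>8: print(v,lo,len(k),np.round(np.percentile(k,[3,50,97],axis=0),4).tolist())
    k=q[(q[:,2]>.15)&(q[:,2]<tz-.03)&(abs(q[:,0])<.035)&(abs(q[:,1])<.05)]
    if len(k): print(v,"lowest z",np.percentile(k[:,2],2))
rel((c+[0,0,.3],Rt(BY)),(c+[0,0,.18],Rt(BY)))
E
python3 n.py
```

```text
17.02 [0.5088 0.196  0.4151] [ 0.732  0.681 -0.003 -0.005] [-0.24  0.14 -0.23  1.48  0.02  1.54 -0.54] [ 0.9 -0.6 -1.6] 0.01729637315097755 59.79774534702301
tcp in box axes from cup [-1.600e-03  3.000e-04  4.151e-01]
scene -0.15 102 [[-0.0044, -0.0175, 0.2662], [-0.0022, 0.0025, 0.2819], [0.0003, 0.0204, 0.2929]]
scene -0.12 113 [[-0.0045, -0.0173, 0.2961], [-0.002, 0.0016, 0.3097], [0.0014, 0.0207, 0.324]]
scene -0.07 108 [[-0.0066, -0.0109, 0.3469], [0.0047, -0.0028, 0.3694], [0.0094, 0.0134, 0.3838]]
scene lowest z 0.2615214090340951
wrist -0.15 24 [[-0.0048, 0.0202, 0.2665], [-0.0039, 0.0204, 0.2808], [-0.003, 0.0205, 0.2938]]
wrist -0.12 35 [[-0.0043, 0.0202, 0.2974], [-0.0034, 0.0205, 0.3117], [-0.0021, 0.0206, 0.3234]]
wrist -0.07 550 [[-0.0113, 0.0097, 0.3535], [-0.0028, 0.0126, 0.3731], [0.006, 0.0136, 0.3844]]
wrist lowest z 0.2792500498217512
[  0.   2. 116.] [-0.009 -0.003 -0.003]
[ -0.   3. 236.] [-0.009 -0.003 -0.003]
```

View pics/w4.png

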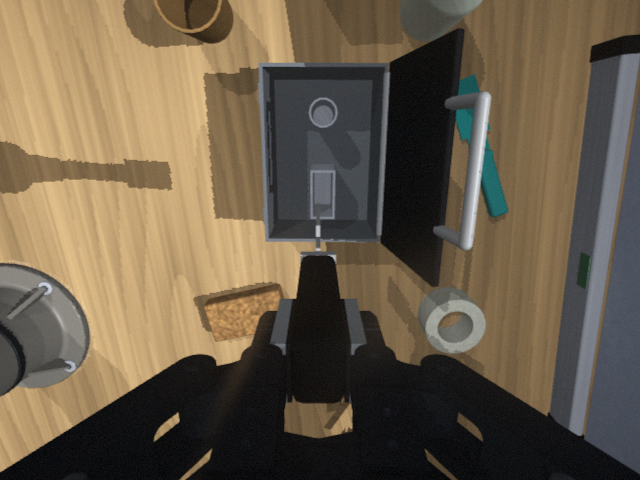

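Request:
move_arm:
  steps: "-1 3 35 0 0 0 -1;-1 3 70 0 0 0 -1;-1 3 105 0 0 0 -1;-1 3 120 0 0 0 -1;-1 3 120 0 0 0 -1"

```text
time_s: 17.58
position: [0.5087, 0.1933, 0.2922]
eef_rot: [0.733, 0.68, -0.006, -0.006]
ft_force: [0.1, 0.4, -1.5]
gripper_width: 0.0174
gripper_force: 59.7
```

```bash
sed -i 's/w4.png/w5.png/' n.py; cat >> n.py <<'E'
k=pts(w); k=(k-c)@E; m=(k[:,2]>.088)&(k[:,2]<.100)&(abs(k[:,0])<.05)
for nm,l,h in(("flat",-.05,.04),("round",.06,.14)):
    f=k[m&(k[:,1]>l)&(k[:,1]<h)]; print(nm,len(f),np.round(np.percentile(f[:,:2],[1,99],axis=0),4).tolist() if len(f) else "")
E
python3 n.py
```

```text
17.58 [0.5087 0.1933 0.2922] [ 0.733  0.68  -0.006 -0.006] [-0.24  0.18 -0.23  1.69  0.04  1.29 -0.55] [ 0.1  0.4 -1.5] 0.017378950109585144 59.66456472873688
tcp in box axes from cup [-0.0015 -0.0023  0.2922]
scene -0.15 82 [[-0.0067, -0.0195, 0.1435], [-0.0029, -0.0013, 0.1577], [0.0003, 0.0187, 0.1715]]
scene -0.12 93 [[-0.0048, -0.0201, 0.1733], [-0.0023, -0.0006, 0.1876], [0.0005, 0.0193, 0.2006]]
scene -0.07 94 [[-0.0091, -0.0138, 0.2244], [0.0036, -0.0066, 0.2479], [0.0089, 0.0101, 0.2612]]
scene lowest z 0.15281084536381048
wrist -0.15 23 [[-0.0024, 0.0209, 0.1429], [-0.0015, 0.0211, 0.1567], [-0.0007, 0.0213, 0.1716]]
wrist -0.12 31 [[-0.002, 0.0209, 0.1741], [-0.0011, 0.0212, 0.1894], [0.0002, 0.0214, 0.2008]]
wrist -0.07 456 [[-0.009, 0.0104, 0.2281], [-0.0006, 0.0133, 0.2518], [0.0082, 0.0144, 0.2615]]
wrist lowest z 0.16652189826084945
[-0. -2. -2.] [-0.006 -0.006 -0.001]
[ -1.  -1. 118.] [-0.006 -0.006 -0.001]
flat 634 [[-0.015, -0.0302], [0.0148, 0.0298]]
round 436 [[-0.0158, 0.0785], [0.0167, 0.1107]]
```

View pics/w5.png

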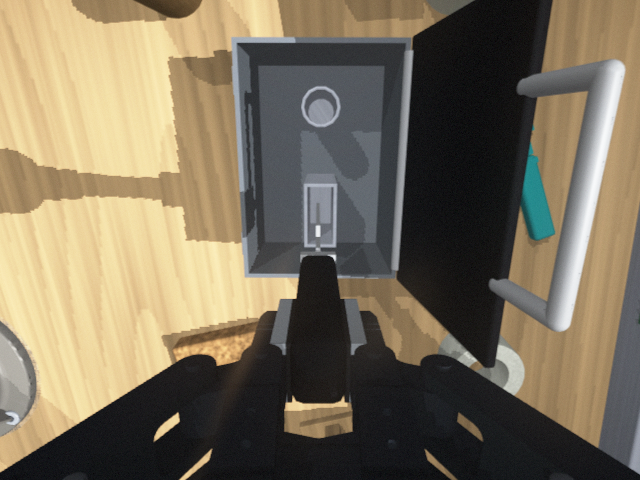

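Request:
move_arm:
  steps: "0 1 15 0 0 0 -1;0 1 30 0 0 0 -1;0 1 45 0 0 0 -1;0 1 60 0 0 0 -1;0 1 75 0 0 0 -1;0 1 90 0 0 0 -1;0 1 105 0 0 0 -1;0 1 115 0 0 0 -1;0 1 121 0 0 0 -1;0 1 124 0 0 0 -1;0 1 124 0 0 0 -1"

```text
time_s: 18.65
position: [0.5116, 0.1968, 0.1731]
eef_rot: [0.733, 0.681, -0.001, -0.005]
ft_force: [-0.3, 0.2, -0.5]
gripper_width: 0.0176
gripper_force: 59.8
```

```bash
python3 -c "
from h import *
st()"
```

```text
18.65 [0.5116 0.1968 0.1731] [ 0.733  0.681 -0.001 -0.005] [-0.25  0.28 -0.23  1.84  0.06  1.03 -0.58] [-0.3  0.2 -0.5] 0.017603630175961504 59.84446585178375
```

Request:
move_arm:
  steps: "0 0 3 0 0 0 -1;0 0 6 0 0 0 -1;0 0 8 0 0 0 -1;0 0 9 0 0 0 -1;0 0 9 0 0 0 -1"

```text
time_s: 19.07
position: [0.511, 0.1967, 0.1635]
eef_rot: [0.732, 0.681, -0.001, -0.005]
ft_force: [-0.6, 0.2, -0.5]
gripper_width: 0.0175
gripper_force: 59.8
```

Request:
move_arm:
  steps: "0 0 1 0 0 0 -1;0 0 2 0 0 0 -1;0 0 2 0 0 0 -1"

```text
time_s: 19.32
position: [0.5111, 0.1968, 0.1616]
eef_rot: [0.732, 0.681, -0.001, -0.005]
ft_force: [-0.7, 0.1, -1.0]
gripper_width: 0.0172
gripper_force: 59.8
```

Request:
move_arm:
  steps: "0 0 1 0 0 0 -1;0 0 2 0 0 0 -1;0 0 2 0 0 0 -1"

```text
time_s: 19.57
position: [0.5115, 0.197, 0.1608]
eef_rot: [0.733, 0.681, -0.001, -0.004]
ft_force: [-1.4, -1.5, 5.1]
gripper_width: 0.0172
gripper_force: 60.6
```

Request:
move_arm:
  steps: "0 0 1 0 0 0 -1;0 0 2 0 0 0 -1;0 0 2 0 0 0 -1"

```text
time_s: 19.82
position: [0.5118, 0.1972, 0.1607]
eef_rot: [0.733, 0.681, -0.001, -0.004]
ft_force: [-3.4, -2.1, 14.0]
gripper_width: 0.017
gripper_force: 61.9
```

Request:
move_arm:
  steps: "0 0 -2 0 0 0 -1;0 0 -3 0 0 0 -1;0 0 -3 0 0 0 -0.5;0 0 -3 0 0 0 -0.4;0 0 -3 0 0 0 -0.3;0 0 -3 0 0 0 -0.1;0 0 -3 0 0 0 0;0 0 -3 0 0 0 0;0 0 -3 0 0 0 0"

```text
time_s: 20.57
position: [0.5111, 0.1968, 0.1606]
eef_rot: [0.732, 0.681, -0.001, -0.005]
ft_force: [0.2, 0.4, 0.4]
gripper_width: 0.0423
gripper_force: 0.0
```

```bash
cat > o.py <<'E'
from h import *
import sys
st(); w=imaging.snapshot("scene"); save(w,sys.argv[1],(60,300,260,560),2)
c=box(0,-.045,0); E=np.array([[np.cos(BY),-np.sin(BY),0],[np.sin(BY),np.cos(BY),0],[0,0,1]])
for v in("scene","top"):
    q=(pts(imaging.snapshot(v))-c)@E
    for lo,hi in((.11,.14),(.14,.17),(.17,.20),(.2,.23)):
        k=q[(q[:,2]>lo)&(q[:,2]<hi)&(abs(q[:,0])<.05)&(abs(q[:,1])<.04)]
        if len(k)>5: print(v,lo,len(k),np.round(np.percentile(k,[3,50,97],axis=0),4).tolist())
E
python3 o.py s4.png
```

```text
20.57 [0.5111 0.1968 0.1606] [ 0.732  0.681 -0.001 -0.005] [-0.25  0.29 -0.23  1.85  0.07  1.01 -0.58] [0.2 0.4 0.4] 0.04230423046892255 0.0
scene 0.11 63 [[-0.0023, -0.0095, 0.1123], [0.0108, -0.0051, 0.1228], [0.0148, 0.0132, 0.1395]]
scene 0.14 56 [[-0.0243, -0.0093, 0.1413], [0.0092, -0.0059, 0.1588], [0.0297, 0.0028, 0.1692]]
scene 0.17 137 [[-0.0243, -0.0095, 0.1719], [0.0062, -0.0052, 0.1843], [0.0364, 0.0105, 0.1988]]
scene 0.2 122 [[-0.0456, -0.0116, 0.2014], [0.0206, -0.007, 0.2144], [0.0466, 0.0059, 0.2296]]
```

Request:
move_arm:
  steps: "0 0 -10 0 0 0 0;0 0 -20 0 0 0 0;0 0 -35 0 0 0 0;0 0 -50 0 0 0 0;0 0 -70 0 0 0 0;0 0 -100 0 0 0 0;0 0 -140 0 0 0 0;0 0 -180 0 0 0 0;0 -40 -200 0 0 0 0;0 -80 -200 0 0 0 0;0 -100 -200 0 0 0 0;0 -100 -200 0 0 0 0"

```text
time_s: 21.72
position: [0.4092, 0.2047, 0.3643]
eef_rot: [0.731, 0.683, 0.0, -0.004]
ft_force: [0.5, -0.3, 0.4]
gripper_width: 0.0426
gripper_force: 0.0
```

```bash
python3 o.py s5.png
```

```text
21.72 [0.4092 0.2047 0.3643] [ 0.731  0.683  0.    -0.004] [-0.27 -0.02 -0.27  1.75 -0.01  1.41 -0.61] [ 0.5 -0.3  0.4] 0.042621670913237666 0.0
scene 0.11 50 [[0.0094, -0.0091, 0.1109], [0.024, -0.0053, 0.1259], [0.028, 0.0124, 0.1388]]
scene 0.14 58 [[0.0148, -0.0096, 0.1403], [0.0285, -0.0036, 0.154], [0.033, 0.0113, 0.1684]]
scene 0.17 90 [[0.02, -0.0097, 0.1718], [0.0318, -0.0021, 0.1922], [0.0375, 0.0136, 0.1998]]
scene 0.2 19 [[0.0237, -0.007, 0.2004], [0.0289, 0.0006, 0.2017], [0.0371, 0.0117, 0.2064]]
top 0.11 26 [[0.0089, -0.0108, 0.1143], [0.0118, -0.0012, 0.125], [0.0248, 0.0114, 0.1366]]
top 0.14 33 [[0.0123, -0.0109, 0.1405], [0.0155, -0.0039, 0.1559], [0.0267, 0.0107, 0.1691]]
top 0.17 57 [[0.0168, -0.0109, 0.1724], [0.0239, 0.0013, 0.1934], [0.0373, 0.0127, 0.1998]]
top 0.2 25 [[0.0217, -0.01, 0.2002], [0.0301, -0.0005, 0.2019], [0.0364, 0.0083, 0.2074]]
```

View pics/s5.png

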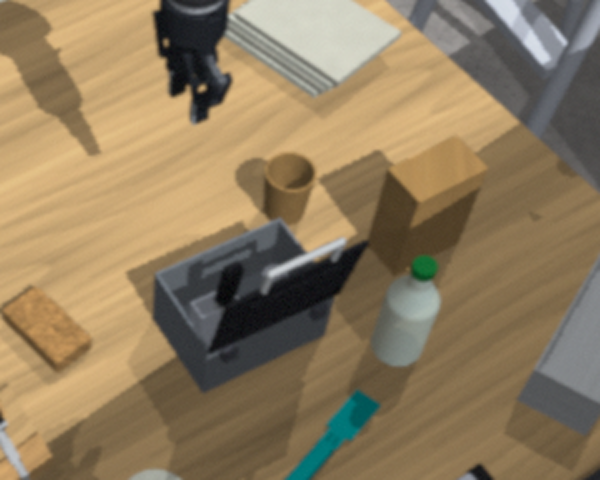

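```bash
python3 -c "
from h import *
print(bot.finish_job())"
```

```text
the job is handed in; nothing more can be done
None
```

The job is handed in at about 22 s: the lid is open on its stop and the wide knife stands blade down in the flat cup, leaning about 8° against the cup's rear side; the other two tools and everything else looked undisturbed in the pictures.

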